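Refit the strainer plate in the settling tank

TASK

Refit the steel strainer plate in the grey settling tank: it is longer than the opening, so tilt it, feed its low end under the wide lip nearest the robot, lay the other end down inside, then work the plate away from you by feel until it drops into its seat, flat and fully home on its ledges with both ends under the lips. Be gentle (never force the plate against the tank, nor drop it in), let go of it, and leave the bottles, the loupe and the carton where they are.

Things in the scene. Friction and masses are not known exactly. Their poses are not given: they have to be found in the camera images.
- tank: Grey settling tank, fixed, 206 (x) x 121 (y) x 80 mm high; origin at the centre of its underside, z up, x along its length, -x the end nearer the robot. Inside 190 x 107 mm (x -95 to +95). The steel frame on top (z 76 to 80) leaves an opening from x -59 to +62, full 107 mm in y. A push or knock above 40 N between plate and tank is too much.
- near_lip (a point): middle of the near lip's inner edge, on the frame's top (tank x -59, z 80). The lip is 4 mm thick and overhangs the inside by 36 mm: the deep pocket under it takes the plate's first end.
- far_lip (a point): middle of the far lip's inner edge, on the frame's top (tank x +62, z 80). The lip is 4 mm thick and overhangs the inside by 33 mm. Hidden under it each ledge ends in an upright step 4 mm high (top z 58), like those under the near lip: set down too far, the plate's far end stays up on it.
- ledge_mid (a point): tank centre at ledge-top height, z 54, 22 mm below the lips. Two 12 mm wide ledges run along the long walls. Seat: the 152 mm between the ledges' near and far steps (4 mm high, top z 58). It is adjustable along x, locked, hidden: plate centre when seated lies at tank x between -11 and +12; find it by feel, set down elsewhere one end stays 4 mm up.
- strainer: Perforated steel strainer plate, about 0.25 kg, 150 (x) x 100 (y) x 5 mm, flat on the worktop, handle up; origin at the centre of its underside, z up. Same at both ends. Handle: blue flat-sided bar along y over the centre, 12 mm thick (x), 56 long (y), 41 to 67 mm above the underside, on two posts at y +-21 mm. Seated, its underside is at tank z 54.
- end_near (a point): middle of the plate's lower edge at its -x end (75 mm from the origin)
- end_far (a point): middle of the plate's lower edge at its +x end (75 mm from the origin)
- glue_bottle: small white bottle with a red spout, 26 mm across, 84 mm tall, behind the work; bystander; origin at the centre of its underside
- loupe: black loupe, 34 mm across and tall, right of the work; bystander; origin at the centre of its underside
- squeeze_bottle: white squeeze bottle with bent spout, 42x73x128 mm, left of the tank; bystander; origin at the centre of its underside
- lens_box: small white carton, 51x66x28 mm, left of the tank; bystander; origin at the centre of its underside

How it is judged:
By the outcome, as a careful person would: the job done as asked, in the order asked, and still so for the second after the job is handed in, with the robot touching nothing.
It also fails if it takes over 72 s, if anything falls off the work surface, if the arm or the gripper's body presses on something with over 40 N, if the wrist force passes 120 N, or if a joint passes its speed limit or range.

ROBOT

A 7-joint arm with a two-finger parallel gripper is mounted at the origin on a cart in front of the work surface, level with it; the furniture and walls round the work are solid. World frame = base frame: x ahead of the robot, y to its left, z up, the work surface at z = 0. Lengths are in m, angles in rad, forces in N, time in s.
With the tool pointing down it reaches from about 0.425 to 0.925 m from the base axis. Payload 6.8 kg.
Tool frame: the origin (TCP) lies midway between the tips of the shut fingers; the grasp point (between the pads) lies 19 mm behind it (grip_point_offset is the distance from the TCP to the grasp point, in m); y points along the fingers, x is the direction in which the jaws open and shut, and the axes are right-handed (so a half turn about y gives the same grasp; the last joint's range is limited). The gripper opens to 85 mm and grips with 20 to 120 N. Pads are 22 mm wide; open, the fingers measure 114 mm over their backs; the gripper's body (76 mm by 85 mm) begins 54 mm behind the grasp point. The pads swing forward as they close: fully open they stand 13 mm farther back than shut.
Start: joints at [1.098, 0.477, 0.022, 1.555, -0.011, 1.109, -0.083], TCP at [0.241, -0.631, 0.231] pointing down, gripper open.
Joint ranges: [-2.96, 2.96], [-0.34, 2.1], [-1.41, 1.46], [0.24, 2.44], [-1.37, 4.51], [0.17, 1.92], [-2.96, 2.96]. Speed limits (rad/s): [2.39, 2.39, 3.14, 3.14, 3.14, 3.14, 3.14].

INTERFACE

Orientations are given as a unit quaternion [w, x, y, z].
In Python, from station import get_obs, read_camera, hand_in, grip_point_offset gives the robot as it stands.
- The arm moves only by the tool play_rows, never from a script. Its argument "increments" is a list of rows, each a list of 2 entries, a list of its own where there are three numbers: the shift along the tool's x, y, z in m, then the turn, a rotation vector about the tool's x, y, z in degrees. In form: [[[tx, ty, tz], [ax, ay, az]], ...]. A call has 1 to 20 rows; each row shifts and turns the commanded pose from where the row before left it, along the tool's axes as they then stand; what a row does not reach is not made up. A row lasts 1/12 s, in which the tool goes at most 41.7 mm and 7.16 degrees, less where a joint would pass 70% of its speed; a pose out of reach is approached as far as the arm can. A call with a gripper value outside its range is refused whole. "gripper" is the finger opening in m, from 0 to 0.0854, set as the call begins (left out, the last holds). The fingers move at their own pace and stop on an object; "grip_force" is the grip in N (left out, the last holds). Time passes only in rows, so rows that do not move let the fingers close. It gives the time, the measured TCP pose, the force and the opening at its end, in the units of the state.
- get_obs(): the state, without advancing time (a new reading comes with each control period).
- read_camera(name): name is "scene" or "side" or "wrist"; returns a dict with "color" (420x560x3 uint8, red, green, blue), "range_z" (420x560 float32, m along the optical axis (not along the pixel's ray), 0 where there is no reading), "intrinsics" (3x3 intrinsics, pixels), "dist_coeffs" ([k1, k2, p1, p2, k3] as OpenCV has them; the pictures are not rectified), "R" (3x3) and "t" (3): a world point X has camera coordinates R X + t; the wrist camera has in their place "hand_eye" (4x4, takes a point from camera to tool coordinates, whose origin is the TCP and whose axes are the tool frame's). Camera axes: x right, y down, z forward; pixel columns grow to the right and rows downward; lengths in m; the calibration is good to about 2 mm. A picture is of the moment at which its call begins: read the wrist's pose just before it.
- hand_in(): hands the job in, once; it reports no verdict.
The state is a dict: "t": time; "q": joint angles; "joint_vel": joint speeds; "joint_torque": joint torques, N m; "eef_pos": TCP position; "tool_rot": TCP orientation; "contact_force": force on the tool from outside, world axes, zero at the start; "torque": the same for the moment, N m; "gripper_width": opening from 0.0 (shut) to 1.0 (fully open).
Only numpy, scipy, OpenCV 4.12 (cv2) and the standard library are available. Lean on these libraries where they do the work, as an engineer would, in place of code of your own. Each camera call takes 0.05 s, during which the arm holds its last target. There are 200 camera calls.

## Working session

There is one attempt and no reset: what is moved stays moved. The work goes in short steps, Python scripts to look and compute and a tool call to move; the robot and the scene stay as the last step left them, time stands still between calls to the robot, and variables do not carry over. Pictures are saved under pics/ and viewed, about 8 in all and at most 12, crops included, and the job is handed in when it is done.

Besides the shell and the picture viewer there is one more tool, called as name(argument=value, ...), one argument or row to a line, values as JSON. play_rows: Moves the arm, as the interface text tells. Its arguments: {"type":"object","properties":{"increments":{"type":"array","items":{"type":"array"}},"gripper":{"type":"number"},"grip_force":{"type":"number"}},"required":["increments"]}

```bash
ls; mkdir -p pics; python3 - <<'E'
from station import *
import cv2,numpy as np
print(get_obs(), grip_point_offset)
ims=[]
for n in ("scene","side"):
    c=read_camera(n); np.savez(f"{n}0.npz",**c)
    cv2.imwrite(f"pics/{n}0.png",c["color"][:,:,::-1])
    print(n,c["intrinsics"],c["dist_coeffs"],c["R"],c["t"])
E
```

```text
pics
{'t': 0.0, 'q': array([ 1.09789576,  0.47776779,  0.02235741,  1.55649734, -0.01150719,
        1.10934009, -0.08306505]), 'joint_vel': array([ 7.29777252e-05, -1.19380649e-03,  2.37238062e-04, -9.48775216e-04,
        1.06884400e-03,  4.05978916e-04, -1.19788683e-03]), 'joint_torque': array([-1.00034072e-06, -5.96456122e+01,  1.60791814e+00, -2.81199878e+01,
        1.24719847e-02,  9.38360958e-03,  2.42095304e-06]), 'eef_pos': array([ 0.24056544, -0.63000421,  0.23032838]), 'tool_rot': array([ 0.58274348, -0.5820726 ,  0.40157483, -0.40042375]), 'contact_force': array([-0.69468479, -0.27099994, -0.12822304]), 'torque': array([-0.01217891,  0.01094623, -0.01134103]), 'gripper_width': 0.9964967160171977} 0.0187
scene [[513.27469803   0.         283.94375352]
 [  0.         513.27469803 215.24134357]
 [  0.           0.           1.        ]] [-0.05218183  0.          0.          0.          0.        ] [[ 0.54120775 -0.84081903  0.01084088]
 [-0.64685469 -0.42452744 -0.63352621]
 [ 0.53728315  0.33585682 -0.77364528]] [-0.32415562  0.45187066  1.38509792]
side [[413.70681497   0.         284.69292555]
 [  0.         413.70681497 207.04813777]
 [  0.           0.           1.        ]] [0.02631449 0.         0.         0.         0.        ] [[ 0.98222853 -0.18692667  0.01689807]
 [-0.10149377 -0.6047216  -0.78994354]
 [ 0.15788014  0.77419003 -0.6129467 ]] [-0.60906573  0.11591972  1.01428928]
```

View pics/scene0.png

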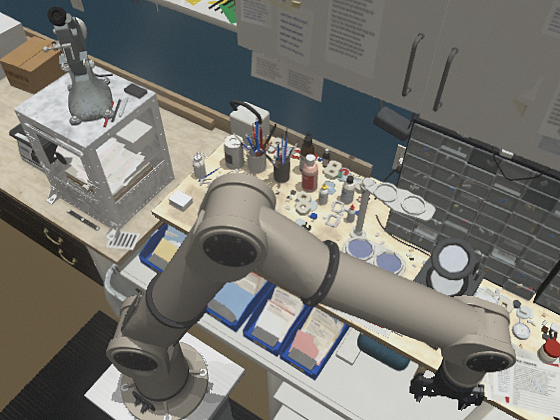

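View pics/side0.png

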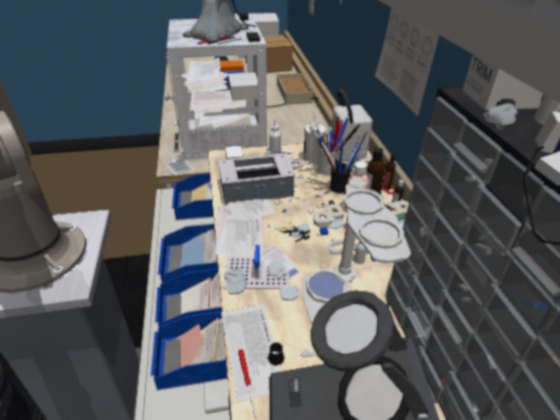

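```bash
cat > h.py <<'E'
import numpy as np,cv2
from scipy.spatial.transform import Rotation as Ro
def rot(q): return Ro.from_quat([q[1],q[2],q[3],q[0]])
def cloud(c,obs=None):
    h,w=c["range_z"].shape
    u,v=np.meshgrid(np.arange(w),np.arange(h))
    p=cv2.undistortPoints(np.stack([u,v],-1).reshape(-1,1,2).astype(np.float64),c["intrinsics"],c["dist_coeffs"]).reshape(h,w,2)
    z=c["range_z"]
    P=np.dstack([p[...,0]*z,p[...,1]*z,z])
    if "R" in c: return (P-c["t"])@c["R"]   # R^T (P-t)
    H=c["hand_eye"]; T=P@H[:3,:3].T+H[:3,3]
    return T@rot(obs["tool_rot"]).as_matrix().T+obs["eef_pos"]
E
python3 - <<'E'
from h import *
from station import get_obs
c=dict(np.load("side0.npz")); X=cloud(c)
o=get_obs(); print(rot(o["tool_rot"]).as_matrix())
for u,v in [(258,178),(258,160),(222,170),(290,165),(225,188),(292,188),(257,250),(232,262),(285,262),(240,285),(290,285),(257,258),(276,352),(275,135),(235,153),(234,262)]:
    print((u,v),X[v,u].round(3))
s=cv2.resize(c["color"][120:370,190:330,::-1],None,fx=4,fy=4,interpolation=cv2.INTER_CUBIC)
# blue handle
col=c["color"].astype(int); m=(col[...,2]>col[...,0]+60)&(X[...,2]>.03)&(X[...,2]<.1)&(np.abs(X[...,0]-X[258,257,0])<.05)
print(m.sum(),X[m].min(0),X[m].max(0))
cv2.imwrite("pics/s1.png",s[:600])
E
```

```text
[[ 3.56723787e-01 -7.05069021e-04  9.34209635e-01]
 [-9.34208500e-01  1.46254859e-03  3.56724458e-01]
 [-1.61784235e-03 -9.99998682e-01 -1.36955600e-04]]
(258, 178) [0.567 0.126 0.08 ]
(258, 160) [0.582 0.236 0.07 ]
(222, 170) [0.471 0.181 0.081]
(290, 165) [0.669 0.18  0.079]
(225, 188) [0.474 0.121 0.06 ]
(292, 188) [0.665 0.124 0.036]
(257, 250) [ 0.527 -0.146  0.067]
(232, 262) [ 0.469 -0.113  0.006]
(285, 262) [ 0.594 -0.141  0.011]
(240, 285) [ 0.48  -0.195  0.012]
(290, 285) [ 0.594 -0.203 -0.001]
(257, 258) [ 0.523 -0.172  0.067]
(276, 352) [ 0.45  -0.829  0.724]
(275, 135) [0.659 0.383 0.071]
(235, 153) [0.523 0.365 0.025]
(234, 262) [ 0.474 -0.113  0.005]
110 [ 0.5155763  -0.18363088  0.04660188] [ 0.53358969 -0.12824048  0.06878859]
```

play_rows(
  increments=[
    [[0,-0.012,0],[0,-6.9,0]],
    [[0,-0.012,0],[0,-6.9,0]],
    [[0,-0.012,0],[0,-6.9,0]],
    [[0,-0.012,0],[0,-6.9,0]],
    [[0,-0.012,0],[0,-6.9,0]],
    [[0,-0.012,0],[0,-6.9,0]],
    [[0,-0.012,0],[0,-6.9,0]],
    [[0,-0.012,0],[0,-6.9,0]],
    [[0,-0.012,0],[0,-6.9,0]],
    [[0,-0.012,0],[0,-6.9,0]],
    [[0.026,0,0.036],[0,0,0]],
    [[0.026,0,0.036],[0,0,0]],
    [[0.026,0,0.036],[0,0,0]],
    [[0.026,0,0.036],[0,0,0]],
    [[0.026,0,0.036],[0,0,0]],
    [[0.026,0,0.036],[0,0,0]],
    [[0.026,0,0.036],[0,0,0]],
    [[0.026,0,0.036],[0,0,0]],
    [[0.026,0,0.036],[0,0,0]],
    [[0.026,0,0.036],[0,0,0]],
  ],
  gripper=0.0854,
)

```text
t: 1.77
eef_pos: [0.4859, -0.2914, 0.3511]
tool_rot: [-0.707, 0.707, -0.001, 0.001]
contact_force: [2.0, -0.5, 0.3]
gripper_width: 0.997
```

```bash
python3 - <<'E'
from h import *
from station import *
o=get_obs(); c=read_camera("wrist"); np.savez("w1.npz",**c,eef_pos=o["eef_pos"],tool_rot=o["tool_rot"])
print(o["eef_pos"],rot(o["tool_rot"]).as_matrix().round(3),o["q"].round(3)); print(c["hand_eye"].round(3),c["intrinsics"][0])
cv2.imwrite("pics/w1.png",c["color"][:,:,::-1])
E
```

```text
[ 0.48587842 -0.29139737  0.35110833] [[ 1.    -0.     0.002]
 [-0.002 -0.     1.   ]
 [-0.    -1.    -0.   ]] [ 0.781  0.238 -0.425  1.639  0.102  1.287  0.335]
[[ 1.    -0.001  0.001  0.001]
 [-0.001 -0.315  0.949 -0.143]
 [-0.    -0.949 -0.315  0.081]
 [ 0.     0.     0.     1.   ]] [354.52649713   0.         279.75664692]
```

View pics/w1.png

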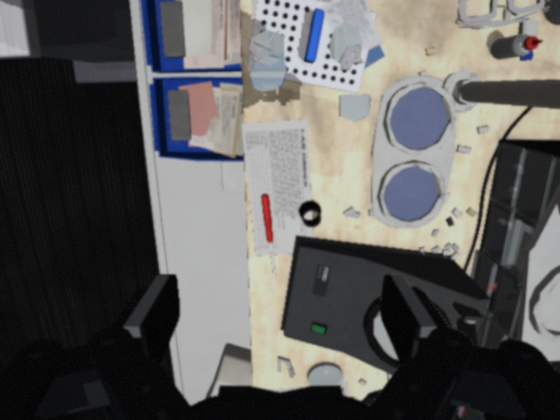

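```bash
python3 - <<'E'
from h import *
w=dict(np.load("w1.npz")); X=cloud(w,w)
z=X[...,2]; ok=w["range_z"]>0
print(X[ok].min(0),X[ok].max(0))
col=w["color"].astype(int)
m=ok&(col[...,2]>col[...,0]+60)&(z>.055)&(z<.08)
v,u=np.nonzero(m);print(m.sum(),u.min() if m.sum() else 0,u.max() if m.sum() else 0, X[m].min(0),X[m].max(0), np.median(X[m],0))
E
```

```text
[-0.85082816 -1.74109495 -0.77718207] [0.88908069 0.01160222 0.44195652]
533 306 323 [ 0.51691925 -0.1783856   0.05801031] [ 0.5352965  -0.12418607  0.07043285] [ 0.52613371 -0.15110672  0.06716602]
```

play_rows(
  increments=[
    [[0.007,0.005,0.032],[0,0,0]],
    [[0.007,0.005,0.032],[0,0,0]],
    [[0.007,0.005,0.032],[0,0,0]],
    [[0.007,0.005,0.032],[0,0,0]],
    [[0.007,0.005,0.032],[0,0,0]],
    [[0.007,0.005,0.032],[0,0,0]],
    [[0,0,0],[0,0,0]],
    [[0,0,0],[0,0,0]],
    [[0,0,0],[0,0,0]],
  ],
)

```text
t: 2.57
eef_pos: [0.5274, -0.1022, 0.321]
tool_rot: [-0.707, 0.707, -0.001, 0.0]
contact_force: [0.4, -0.7, 0.1]
gripper_width: 1.008
```

```bash
python3 - <<'E'
from h import *
from station import *
o=get_obs(); c=read_camera("wrist"); w=dict(**c,eef_pos=o["eef_pos"],tool_rot=o["tool_rot"]); np.savez("w2.npz",**w)
print(o["eef_pos"],o["q"].round(3),o["contact_force"])
cv2.imwrite("pics/w2.png",c["color"][:,:,::-1])
X=cloud(w,w); z=X[...,2]; ok=w["range_z"]>0
col=w["color"].astype(int)
m=ok&(col[...,2]>col[...,0]+60)&(z>.06)&(z<.075)
print(m.sum(), X[m].min(0),X[m].max(0), np.median(X[m],0))
print(cv2.minAreaRect((X[m][:,:2]*1000).astype(np.float32)))
E
```

```text
[ 0.52742955 -0.10219947  0.32104632] [ 0.539  0.218 -0.544  1.741  0.12   1.216 -0.038] [ 0.41548151 -0.74758233  0.11832142]
399 [ 0.51799086 -0.17727196  0.06442708] [ 0.53476476 -0.12341396  0.06963637] [ 0.52648863 -0.1491805   0.06704963]
((526.2211303710938, -150.3659210205078), (54.49466323852539, 11.007816314697266), 80.04048919677734)
```

play_rows(
  increments=[
    [[0.004,0,0.033],[0,0,0]],
    [[0.004,0,0.033],[0,0,0]],
    [[0.004,0,0.033],[0,0,0]],
    [[0.004,0,0.033],[0,0,0]],
    [[0.004,0,0.033],[0,0,0]],
    [[0.004,0,0.033],[0,0,0]],
    [[0.004,0,0.033],[0,0,0]],
    [[0.004,0,0.033],[0,0,0]],
    [[0.004,0,0.033],[0,0,0]],
    [[0.004,0,0.033],[0,0,0]],
    [[0,0,0],[0,0,0]],
    [[0,0,0],[0,0,0]],
    [[0,0,0],[0,0,0]],
  ],
)

```text
t: 3.7
eef_pos: [0.5691, 0.2266, 0.3209]
tool_rot: [-0.707, 0.708, -0.002, 0.001]
contact_force: [0.2, -0.5, 0.1]
gripper_width: 0.997
```

```bash
python3 - <<'E'
from h import *
from station import *
o=get_obs(); c=read_camera("wrist"); w=dict(**c,eef_pos=o["eef_pos"],tool_rot=o["tool_rot"]); np.savez("w3.npz",**w)
print(o["eef_pos"],o["q"].round(3),o["contact_force"])
cv2.imwrite("pics/w3.png",c["color"][:,:,::-1])
E
```

```text
[0.5690513  0.22657025 0.32093488] [ 0.024  0.382 -0.677  1.564  0.247  1.283 -0.692] [ 0.18119558 -0.4669726   0.05313329]
```

View pics/w2.png

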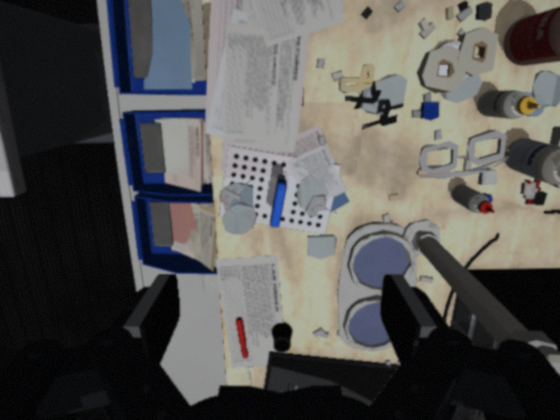

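View pics/w3.png

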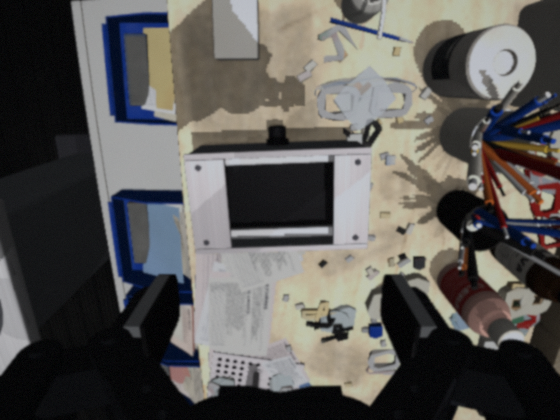

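```bash
python3 - <<'E'
from h import *
w=dict(np.load("w2.npz")); X=cloud(w,w)
for u,v in [(240,190),(240,215),(228,195),(315,180),(315,200),(255,215),(262,165),(300,215),(325,160),(338,200),(320,245)]: print((u,v),X[v,u].round(4))
w=dict(np.load("w3.npz")); X=cloud(w,w); z=X[...,2]
m=(w["range_z"]>0)&(abs(z-.08)<.006)&(abs(X[...,0]-.567)<.13)&(abs(X[...,1]-.18)<.1)
n,l,s,ce=cv2.connectedComponentsWithStats(m.astype(np.uint8)); k=1+np.argmax(s[1:,4]); mm=l==k
P=X[mm]; print(mm.sum(), np.median(P,0), cv2.minAreaRect((P[:,:2]*1000).astype(np.float32)), s[k])
# inner opening edges: hole between lips
for v in range(170,240,10):
    r=np.nonzero(m[v])[0]; 
    g=np.diff(r); i=np.argmax(g); print(v, X[v,r[0]][[0,1]].round(4),X[v,r[i]][[0,1]].round(4),X[v,r[i+1]].round(4)[[0,1]],X[v,r[-1]].round(4)[[0,1]])
for u in (205,220,345,355):
    r=np.nonzero(m[100:,u])[0]+100; print(u,X[r[0],u].round(4),X[r[-1],u].round(4))
E
```

```text
(240, 190) [ 0.4758 -0.1478  0.0103]
(240, 215) [ 0.4745 -0.1829  0.0107]
(228, 195) [ 0.46   -0.1536  0.0138]
(315, 180) [ 0.5752 -0.1346  0.0091]
(315, 200) [ 0.5757 -0.1614  0.0119]
(255, 215) [ 0.4948 -0.1831  0.0102]
(262, 165) [ 0.5054 -0.115   0.0062]
(300, 215) [ 0.5564 -0.1854  0.0043]
(325, 160) [ 0.5869 -0.1072  0.0132]
(338, 200) [ 0.6082 -0.1646  0.0019]
(320, 245) [ 0.5848 -0.228   0.0102]
8919 [0.56642545 0.1892763  0.0803505 ] ((569.4561767578125, 184.81565856933594), (206.31268310546875, 121.15792083740234), 1.7989203929901123) [ 184  147  188  107 8919]
170 [0.4657 0.2241] [0.5084 0.223 ] [0.6303 0.2231] [0.6702 0.2231]
180 [0.467  0.2127] [0.5082 0.2122] [0.6308 0.2117] [0.6714 0.2114]
190 [0.4671 0.2011] [0.5086 0.2004] [0.6305 0.1995] [0.6706 0.2003]
200 [0.4666 0.1886] [0.5093 0.1889] [0.6308 0.188 ] [0.6717 0.1883]
210 [0.4684 0.1772] [0.5096 0.1764] [0.6314 0.1759] [0.6714 0.1763]
220 [0.4678 0.164 ] [0.5102 0.1644] [0.6319 0.1638] [0.6728 0.1634]
230 [0.4683 0.152 ] [0.511  0.1525] [0.6324 0.1513] [0.6716 0.1524]
205 [0.4884 0.2421 0.0774] [0.4806 0.1228 0.0807]
220 [0.5052 0.2422 0.0788] [0.4986 0.124  0.0804]
345 [0.6412 0.2475 0.0811] [0.6476 0.1284 0.0803]
355 [0.6522 0.2474 0.0805] [0.6594 0.1287 0.0811]
```

play_rows(
  increments=[
    [[-0.0039,0.01,-0.0343],[0,0,0]],
    [[-0.0039,0.01,-0.0343],[0,0,0]],
    [[-0.0039,0.01,-0.0343],[0,0,0]],
    [[-0.0039,0.01,-0.0343],[0,0,0]],
    [[-0.0039,0.01,-0.0343],[0,0,0]],
    [[-0.0039,0.01,-0.0343],[0,0,0]],
    [[-0.0039,0.01,-0.0343],[0,0,0]],
    [[-0.0039,0.01,-0.0343],[0,0,0]],
    [[-0.0039,0.01,-0.0343],[0,0,0]],
    [[-0.0039,0.01,-0.0343],[0,0,0]],
    [[-0.0039,0.01,-0.0343],[0,0,0]],
    [[0,0.01,0],[0,1.25,0]],
    [[0,0.01,0],[0,1.25,0]],
    [[0,0.01,0],[0,1.25,0]],
    [[0,0.01,0],[0,1.25,0]],
    [[0,0.01,0],[0,1.25,0]],
    [[0,0.01,0],[0,1.25,0]],
    [[0,0.01,0],[0,1.25,0]],
    [[0,0.01,0],[0,1.25,0]],
    [[0,0,0],[0,0,0]],
  ],
)

```text
t: 5.42
eef_pos: [0.5226, -0.1507, 0.1298]
tool_rot: [-0.704, 0.704, -0.065, 0.063]
contact_force: [-0.1, 0.2, -0.6]
gripper_width: 1.001
```

```bash
cat >> h.py <<'E'
def pose(o):
    R=rot(o["tool_rot"]).as_matrix(); x=R[:,0]; z=R[:,2]
    return dict(p=(o["eef_pos"]*1000).round(1), yaw=np.degrees(np.arctan2(-z[0],z[1])).round(2), pitchup=np.degrees(np.arcsin(x[2])).round(2), roll=np.degrees(np.arcsin(z[2])).round(2), F=o["contact_force"].round(1), T=o["torque"].round(2), w=round(o["gripper_width"]*85.4,1), t=round(o["t"],2))
E
python3 - <<'E'
from h import *
from station import *
o=get_obs(); c=read_camera("wrist"); w=dict(**c,eef_pos=o["eef_pos"],tool_rot=o["tool_rot"]); np.savez("w4.npz",**w)
print(pose(o))
X=cloud(w,w); z=X[...,2]; ok=w["range_z"]>0; col=w["color"].astype(int)
m=ok&(col[...,2]>col[...,0]+50)&(z>.06)&(z<.075)&(abs(X[...,1]+.15)<.06)
print(m.sum(), np.median(X[m],0), cv2.minAreaRect((X[m][:,:2]*1000).astype(np.float32)), X[m].mean(0))
cv2.imwrite("pics/w4.png",c["color"][:,:,::-1])
E
```

```text
{'p': array([ 522.6, -150.7,  129.8]), 'yaw': np.float64(-10.34), 'pitchup': np.float64(-0.18), 'roll': np.float64(-0.05), 'F': array([-0.1,  0.2, -0.6]), 'T': array([-0.01, -0.03, -0.05]), 'w': 85.5, 't': 5.42}
1289 [ 0.52655572 -0.15021482  0.06719212] ((526.0774536132812, -150.6688995361328), (54.50473403930664, 10.61448860168457), 80.37060546875) [ 0.526385   -0.15031632  0.0671494 ]
```

View pics/w4.png

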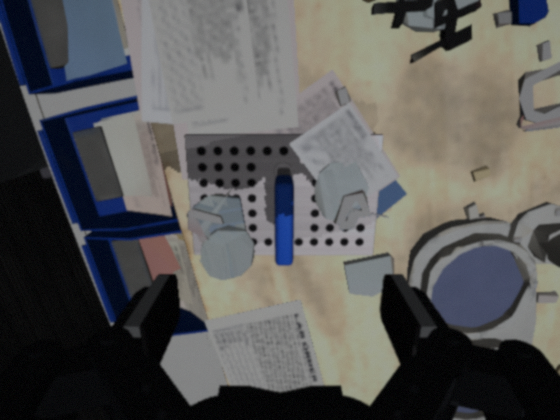

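play_rows(
  increments=[
    [[0.0036,0.0,0.001],[0,0.4,0.2]],
    [[0,0.01,0],[0,0,0]],
    [[0,0.01,0],[0,0,0]],
    [[0,0.01,0],[0,0,0]],
    [[0,0.01,0],[0,0,0]],
    [[0,0.01,0],[0,0,0]],
    [[0,0.01,0],[0,0,0]],
    [[0,0.01,0],[0,0,0]],
    [[0,0.01,0],[0,0,0]],
    [[0,0.008,0],[0,0,0]],
    [[0,0.005,0],[0,0,0]],
    [[0,0,0],[0,0,0]],
    [[0,0,0],[0,0,0]],
  ],
)

```text
t: 6.55
eef_pos: [0.5281, -0.1481, 0.0382]
tool_rot: [0.704, -0.704, 0.066, -0.063]
contact_force: [-0.0, 0.2, 0.5]
gripper_width: 1.004
```

play_rows(
  increments=[
    [[0,0,0],[0,0,0]],
    [[0,0,0],[0,0,0]],
    [[0,0,0],[0,0,0]],
    [[0,0,0],[0,0,0]],
    [[0,0,0],[0,0,0]],
    [[0,0,0],[0,0,0]],
    [[0,0,0],[0,0,0]],
    [[0,0,0],[0,0,0]],
    [[0,0,0],[0,0,0]],
    [[0,0,0],[0,0,0]],
  ],
  gripper=0.0,
  grip_force=60,
)

```text
t: 7.38
eef_pos: [0.5281, -0.1482, 0.0386]
tool_rot: [0.704, -0.704, 0.066, -0.063]
contact_force: [-3.3, -0.4, 5.2]
gripper_width: 0.133
```

```bash
python3 - <<'E'
from h import *
from station import *
print(pose(get_obs()))
E
```

```text
{'p': array([ 528.1, -148.2,   38.6]), 'yaw': np.float64(-10.5), 'pitchup': np.float64(-0.2), 'roll': np.float64(-0.01), 'F': array([-3.3, -0.4,  5.2]), 'T': array([0.  , 0.34, 0.  ]), 'w': 11.3, 't': 7.38}
```

play_rows(
  increments=[
    [[0,-0.002,0],[0,0,0]],
    [[0,-0.005,0],[0,0,0]],
    [[0,-0.012,0],[0,0,0]],
    [[0,-0.012,0],[0,0,0]],
    [[0,-0.012,0],[0,0,0]],
    [[0,-0.012,0],[0,0,0]],
    [[0,-0.012,0],[0,0,0]],
    [[0,-0.012,0],[0,0,0]],
    [[0,-0.012,0],[0,0,0]],
    [[0,-0.012,0],[0,0,0]],
    [[0,-0.012,0],[0,0,0]],
    [[0,-0.012,0],[0,0,0]],
    [[0,-0.012,0],[0,0,0]],
    [[0,0,0],[0,0,0]],
    [[0,0,0],[0,0,0]],
    [[0,0,0],[0,0,0]],
  ],
)

```text
t: 8.72
eef_pos: [0.5282, -0.1483, 0.1769]
tool_rot: [0.704, -0.704, 0.066, -0.063]
contact_force: [-0.1, -0.4, -2.2]
gripper_width: 0.129
```

```bash
python3 - <<'E'
from h import *
from station import *
o=get_obs(); c=read_camera("wrist"); w=dict(**c,eef_pos=o["eef_pos"],tool_rot=o["tool_rot"]); np.savez("w5.npz",**w)
print(pose(o))
X=cloud(w,w)
Tl=(X-o["eef_pos"])@rot(o["tool_rot"]).as_matrix()*1000
ok=w["range_z"]>0
m=ok&(abs(Tl[...,1]-32)<7)&(abs(Tl[...,0])<95)&(abs(Tl[...,2])<80)
P=Tl[m]; print(m.sum(),P.min(0),P.max(0),cv2.minAreaRect(P[:,[0,2]].astype(np.float32)))
A=np.c_[P[:,[0,2]],np.ones(len(P))]; print("plane y=",np.linalg.lstsq(A,P[:,1],rcond=None)[0])
col=w["color"].astype(int); b=ok&(col[...,2]>col[...,0]+50)&(abs(Tl[...,0])<15)&(abs(Tl[...,2])<45)&(abs(Tl[...,1]+25)<40)
if b.sum(): print(b.sum(),Tl[b].min(0),Tl[b].max(0))
cv2.imwrite("pics/w5.png",c["color"][:,:,::-1])
E
```

```text
{'p': array([ 528.2, -148.3,  176.9]), 'yaw': np.float64(-10.51), 'pitchup': np.float64(-0.25), 'roll': np.float64(-0.0), 'F': array([-0.1, -0.4, -2.2]), 'T': array([0.  , 0.06, 0.05]), 'w': 11.0, 't': 8.72}
35776 [-73.75333652  25.02891992 -51.933183  ] [76.65648395 36.96788343 47.06030806] ((1.4370346069335938, -2.4170608520507812), (98.86286163330078, 150.4017791748047), 89.93513488769531)
plane y= [-2.07577834e-03 -4.89832437e-05  3.31329339e+01]
3358 [ -4.3890922  -30.57957227 -30.93362245] [  6.97576155 -25.56769484  24.89514313]
```

View pics/w5.png

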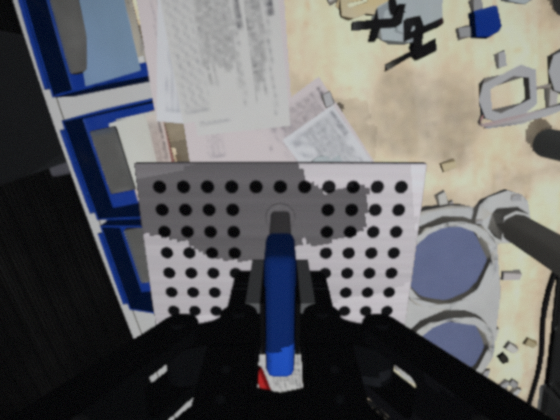

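```bash
cat >> h.py <<'E'
TANK=np.array([567.7,184.9,0.]); TY=1.9; OT=np.array([0,38.5,-2.4])
R0=np.array([[1,0,0],[0,0,1],[0,-1,0]],float)
def Rt(th,dy=0): return (Ro.from_euler('z',TY+dy,degrees=True)*Ro.from_euler('y',-th,degrees=True)).as_matrix()@R0
def target(xn,zn,th,y=0,dy=0):
    """near lower edge at tank xn,zn (mm), pitch th deg"""
    a=np.radians(th); o=np.array([xn+75*np.cos(a),y,zn+75*np.sin(a)])
    R=Rt(th,dy); T=Ro.from_euler('z',TY,degrees=True).as_matrix()
    return TANK+T@o-R@OT, R
def rows(p0,Ra,p1,Rb,n):
    rv=Ro.from_matrix(Ra.T@Rb).as_rotvec()/n; E=Ro.from_rotvec(rv).as_matrix()
    S=sum(np.linalg.matrix_power(E,k) for k in range(n))
    t=np.linalg.solve(S,Ra.T@(p1-p0))
    print(n,"rows: shift m",(t/1000).round(5).tolist(),"turn deg",np.degrees(rv).round(3).tolist())
def state(o):
    R=rot(o["tool_rot"]).as_matrix(); T=Ro.from_euler('z',TY,degrees=True).as_matrix()
    f=lambda v:(T.T@(o["eef_pos"]*1000+R@(OT+np.array(v))-TANK)).round(1)
    print("tank frame: near",f([-75,0,0]),"far",f([75,0,0]),pose(o), "Ftank",(T.T@o["contact_force"]).round(1))
E
python3 - <<'E'
from h import *
from station import *
o=get_obs(); state(o)
p,R=o["eef_pos"]*1000,rot(o["tool_rot"]).as_matrix()
A=target(-45,120,14); B=target(-45,60.5,14); C=target(-72,60.5,12); D=target(-91.3,60.5,11); print(A[0])
rows(p,R,*A,14); rows(*A,*B,12); rows(*B,*C,6); rows(*C,*D,8)
E
```

```text
tank frame: near [-124.7 -317.9  138.4] far [  21.8 -350.1  137.7] {'p': array([ 528. , -148.3,  176.6]), 'yaw': np.float64(-10.5), 'pitchup': np.float64(-0.28), 'roll': np.float64(-0.0), 'F': array([-0.1,  0.1, -2. ]), 'T': array([-0.04, -0.01, -0.03]), 'w': 10.9, 't': 8.77} Ftank [-0.1  0.1 -2. ]
[586.06846605 187.91066498 175.50052763]
14 rows: shift m [0.00213, 0.00042, 0.02432] turn deg [0.106, -0.881, -1.016]
12 rows: shift m [-0.0012, 0.00481, 0.0] turn deg [0.0, 0.0, 0.0]
6 rows: shift m [-0.00416, -0.00059, -0.0] turn deg [0.0, -0.0, 0.333]
8 rows: shift m [-0.00228, -0.00032, 0.0] turn deg [-0.0, 0.0, 0.125]
```

play_rows(
  increments=[
    [[0.00213,0.0004,0.0243],[0.106,-0.881,-1.016]],
    [[0.00213,0.0004,0.0243],[0.106,-0.881,-1.016]],
    [[0.00213,0.0004,0.0243],[0.106,-0.881,-1.016]],
    [[0.00213,0.0004,0.0243],[0.106,-0.881,-1.016]],
    [[0.00213,0.0004,0.0243],[0.106,-0.881,-1.016]],
    [[0.00213,0.0004,0.0243],[0.106,-0.881,-1.016]],
    [[0.00213,0.0004,0.0243],[0.106,-0.881,-1.016]],
    [[0.00213,0.0004,0.0243],[0.106,-0.881,-1.016]],
    [[0.00213,0.0004,0.0243],[0.106,-0.881,-1.016]],
    [[0.00213,0.0004,0.0243],[0.106,-0.881,-1.016]],
    [[0.00213,0.0004,0.0243],[0.106,-0.881,-1.016]],
    [[0.00213,0.0004,0.0243],[0.106,-0.881,-1.016]],
    [[0.00213,0.0004,0.0243],[0.106,-0.881,-1.016]],
    [[0.00213,0.0004,0.0243],[0.106,-0.881,-1.016]],
    [[0,0,0],[0,0,0]],
    [[0,0,0],[0,0,0]],
    [[0,0,0],[0,0,0]],
  ],
)

```text
t: 10.18
eef_pos: [0.5861, 0.1869, 0.1756]
tool_rot: [0.703, -0.701, -0.097, -0.074]
contact_force: [0.1, -1.4, -2.5]
gripper_width: 0.127
```

```bash
python3 - <<'E'
from h import *
from station import *
o=get_obs(); c=read_camera("wrist"); w=dict(**c,eef_pos=o["eef_pos"],tool_rot=o["tool_rot"]); np.savez("w6.npz",**w)
state(o)
cv2.imwrite("pics/w6.png",c["color"][:,:,::-1])
X=cloud(w,w); z=X[...,2]; T=Ro.from_euler('z',TY,degrees=True).as_matrix()
L=(X*1000-[569.1,184.9,0])@T
m=(w["range_z"]>0)&(abs(L[...,2]-80)<4)&(abs(L[...,0])<115)&(abs(L[...,1])<75)
P=L[m]; print(m.sum(),P.min(0),P.max(0),np.median(P,0))
# far side wall (y=+60.5 outer, 53.5 inner) edges
f=P[(P[:,1]>40)]; 
for s in (-80,-40,0,40,80):
    q=P[(abs(P[:,0]-s)<8)]
    if len(q): print(s,q[:,1].min().round(1),q[:,1].max().round(1),len(q))
p,R=o["eef_pos"]*1000,rot(o["tool_rot"]).as_matrix()
B=target(-45,60.5,14); rows(p,R,*B,12)
E
```

```text
tank frame: near [-45.   -1.1 120.1] far [100.6  -1.1 156.3] {'p': array([586.1, 186.9, 175.6]), 'yaw': np.float64(1.88), 'pitchup': np.float64(13.96), 'roll': np.float64(-0.08), 'F': array([ 0.1, -1.4, -2.5]), 'T': array([-0.04,  0.42, -0.02]), 'w': 10.8, 't': 10.18} Ftank [ 0.1 -1.4 -2.5]
16810 [-103.49396082  -61.57570706   76.7604529 ] [103.33793754  60.56024839  83.71698187] [-73.41018342  25.90316978  80.40092013]
-80 -61.2 60.6 4582
-40 53.2 60.4 313
0 53.0 60.1 281
40 52.9 60.0 255
80 33.7 60.1 817
12 rows: shift m [-0.0012, 0.00481, 9e-05] turn deg [0.007, -0.0, -0.003]
```

View pics/w6.png

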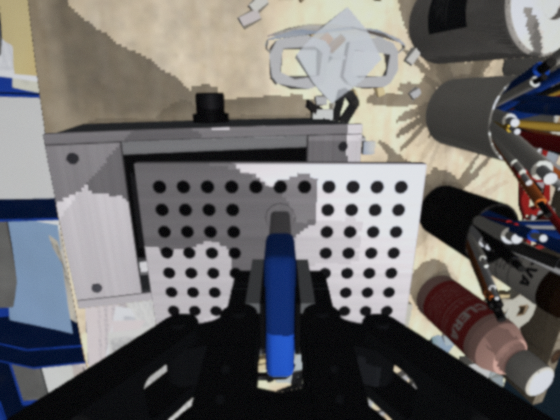

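play_rows(
  increments=[
    [[-0.0012,0.0048,0.0001],[0,0,0]],
    [[-0.0012,0.0048,0.0001],[0,0,0]],
    [[-0.0012,0.0048,0.0001],[0,0,0]],
    [[-0.0012,0.0048,0.0001],[0,0,0]],
    [[-0.0012,0.0048,0.0001],[0,0,0]],
    [[-0.0012,0.0048,0.0001],[0,0,0]],
    [[-0.0012,0.0048,0.0001],[0,0,0]],
    [[-0.0012,0.0048,0.0001],[0,0,0]],
    [[-0.0012,0.0048,0.0001],[0,0,0]],
    [[-0.0012,0.0048,0.0001],[0,0,0]],
    [[-0.0012,0.0048,0.0001],[0,0,0]],
    [[-0.0012,0.0048,0.0001],[0,0,0]],
    [[0,0,0],[0,0,0]],
    [[0,0,0],[0,0,0]],
    [[0,0,0],[0,0,0]],
  ],
)

```text
t: 11.48
eef_pos: [0.5869, 0.189, 0.1174]
tool_rot: [0.703, -0.7, -0.098, -0.075]
contact_force: [0.5, 0.1, -1.8]
gripper_width: 0.132
```

```bash
python3 - <<'E'
from h import *
from station import *
o=get_obs(); state(o)
p,R=o["eef_pos"]*1000,rot(o["tool_rot"]).as_matrix()
C=target(-72,60.5,12); D=target(-91.3,60.5,11); rows(p,R,*C,6); rows(*C,*D,8)
E
```

```text
tank frame: near [-44.1   1.   61.7] far [101.4   1.   98.3] {'p': array([586.9, 189. , 117.4]), 'yaw': np.float64(1.9), 'pitchup': np.float64(14.1), 'roll': np.float64(-0.01), 'F': array([ 0.5,  0.1, -1.8]), 'T': array([0.02, 0.4 , 0.  ]), 'w': 11.3, 't': 11.48} Ftank [ 0.5  0.1 -1.8]
6 rows: shift m [-0.00435, -0.0004, -0.00017] turn deg [0.002, -0.0, 0.349]
8 rows: shift m [-0.00228, -0.00032, 0.0] turn deg [-0.0, 0.0, 0.125]
```

play_rows(
  increments=[
    [[-0.00425,-0.0005,-0.0001],[0,0,0.34]],
    [[-0.00425,-0.0005,-0.0001],[0,0,0.34]],
    [[-0.00425,-0.0005,-0.0001],[0,0,0.34]],
    [[-0.00425,-0.0005,-0.0001],[0,0,0.34]],
    [[-0.00425,-0.0005,-0.0001],[0,0,0.34]],
    [[-0.00425,-0.0005,-0.0001],[0,0,0.34]],
    [[0,0,0],[0,0,0]],
    [[0,0,0],[0,0,0]],
    [[0,0,0],[0,0,0]],
    [[0,0,0],[0,0,0]],
  ],
)

```text
t: 12.32
eef_pos: [0.5615, 0.1874, 0.1143]
tool_rot: [0.704, -0.702, -0.086, -0.063]
contact_force: [0.7, 0.2, -2.3]
gripper_width: 0.132
```

```bash
python3 - <<'E'
from h import *
from station import *
o=get_obs(); state(o)
p,R=o["eef_pos"]*1000,rot(o["tool_rot"]).as_matrix()
D=target(-91.3,60.5,11); rows(p,R,*D,8); rows(*target(-72,60.5,12),*D,8)
E
```

```text
tank frame: near [-71.5   0.3  61. ] far [75.2  0.2 92.4] {'p': array([561.5, 187.4, 114.3]), 'yaw': np.float64(1.88), 'pitchup': np.float64(12.06), 'roll': np.float64(-0.01), 'F': array([ 0.7,  0.2, -2.3]), 'T': array([-0.02,  0.36, -0.03]), 'w': 11.3, 't': 12.32} Ftank [ 0.7  0.2 -2.3]
8 rows: shift m [-0.00236, -0.00026, -3e-05] turn deg [0.002, -0.002, 0.132]
8 rows: shift m [-0.00228, -0.00032, 0.0] turn deg [-0.0, 0.0, 0.125]
```

play_rows(
  increments=[
    [[-0.0023,-0.0003,0],[0,0,0.13]],
    [[-0.0023,-0.0003,0],[0,0,0.13]],
    [[-0.0023,-0.0003,0],[0,0,0.13]],
    [[-0.0023,-0.0003,0],[0,0,0.13]],
    [[-0.0023,-0.0003,0],[0,0,0.13]],
    [[-0.0023,-0.0003,0],[0,0,0.13]],
    [[-0.0023,-0.0003,0],[0,0,0.13]],
    [[-0.0023,-0.0003,0],[0,0,0.13]],
    [[0,0,0],[0,0,0]],
    [[0,0,0],[0,0,0]],
    [[0,0,0],[0,0,0]],
    [[0,0,0],[0,0,0]],
  ],
)

```text
t: 13.32
eef_pos: [0.5429, 0.1867, 0.113]
tool_rot: [0.705, -0.703, -0.079, -0.056]
contact_force: [0.5, -0.1, -2.2]
gripper_width: 0.135
```

```bash
python3 - <<'E'
from h import *
from station import *
o=get_obs(); state(o)
p,R=o["eef_pos"]*1000,rot(o["tool_rot"]).as_matrix()
E=target(-91.2,61,5); G=target(-91.2,61,1); rows(p,R,*E,10); rows(*E,*G,6); 
c=read_camera("wrist"); w=dict(**c,eef_pos=o["eef_pos"],tool_rot=o["tool_rot"])
X=cloud(w,w); T=Ro.from_euler('z',TY,degrees=True).as_matrix()
L=(X*1000-[569.1,184.9,0])@T
m=(w["range_z"]>0)&(abs(L[...,2]-80)<3)&(abs(L[...,0]-85)<19)&(abs(L[...,1])<75)
P=L[m]; print("frame far end",P.min(0),P.max(0))
Tl=(X-o["eef_pos"])@rot(o["tool_rot"]).as_matrix()*1000
m=(w["range_z"]>0)&(abs(Tl[...,1]-33)<4)&(abs(Tl[...,0])<95)&(abs(Tl[...,2])<80)&(abs(L[...,2]-80)>1)
P=Tl[m]; print("plate in tool",P.min(0),P.max(0))
# gap plate far edge to far lip inner edge
pf=L[m]; print("plate far x (cam)",np.percentile(pf[:,0],[0,99.5]).round(1), "y max",np.percentile(pf[:,1],99.8).round(1))
cv2.imwrite("pics/w7.png",c["color"][:,:,::-1])
E
```

```text
tank frame: near [-91.    0.3  60.9] far [56.2  0.2 89.5] {'p': array([542.9, 186.7, 113. ]), 'yaw': np.float64(1.88), 'pitchup': np.float64(11.01), 'roll': np.float64(-0.01), 'F': array([ 0.5, -0.1, -2.2]), 'T': array([ 0.02,  0.29, -0.01]), 'w': 11.5, 't': 13.32} Ftank [ 0.5 -0.2 -2.2]
10 rows: shift m [0.00038, 0.00077, -3e-05] turn deg [0.002, -0.001, 0.601]
6 rows: shift m [0.00044, 0.00088, -0.0] turn deg [0.0, 0.0, 0.667]
frame far end [ 66.00096468 -61.18695954  77.0748322 ] [103.78619367  60.27825014  82.89849021]
plate in tool [-81.38543398  29.01311912 -51.04059803] [76.60894299 36.99729528 57.43182357]
plate far x (cam) [-99.8  54.5] y max 59.5
```

View pics/w7.png

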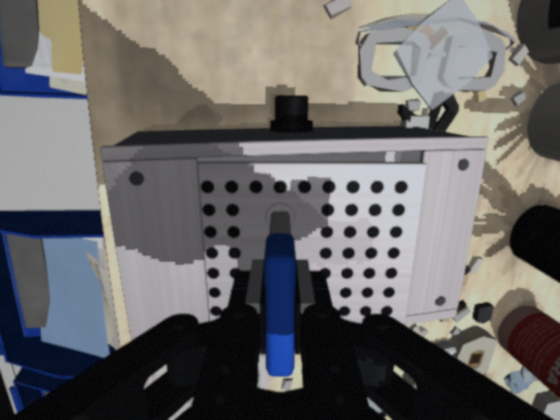

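play_rows(
  increments=[
    [[0.0004,0.00077,0],[0,0,0.6]],
    [[0.0004,0.00077,0],[0,0,0.6]],
    [[0.0004,0.00077,0],[0,0,0.6]],
    [[0.0004,0.00077,0],[0,0,0.6]],
    [[0.0004,0.00077,0],[0,0,0.6]],
    [[0.0004,0.00077,0],[0,0,0.6]],
    [[0.0004,0.00077,0],[0,0,0.6]],
    [[0.0004,0.00077,0],[0,0,0.6]],
    [[0.0004,0.00077,0],[0,0,0.6]],
    [[0.0004,0.00077,0],[0,0,0.6]],
    [[0,0,0],[0,0,0]],
    [[0,0,0],[0,0,0]],
    [[0,0,0],[0,0,0]],
  ],
)

```text
t: 14.45
eef_pos: [0.5477, 0.1869, 0.1059]
tool_rot: [0.707, -0.706, -0.043, -0.019]
contact_force: [0.8, 0.2, -2.4]
gripper_width: 0.126
```

```bash
python3 - <<'E'
from h import *
from station import *
o=get_obs(); state(o)
p,R=o["eef_pos"]*1000,rot(o["tool_rot"]).as_matrix()
G=target(-91,60.5,0); rows(p,R,*G,8); rows(*target(-91.2,61,5),*G,8)
E
```

```text
tank frame: near [-91.3   0.3  61. ] far [58.2  0.3 74.1] {'p': array([547.7, 186.9, 105.9]), 'yaw': np.float64(1.9), 'pitchup': np.float64(5.0), 'roll': np.float64(-0.02), 'F': array([ 0.8,  0.2, -2.4]), 'T': array([ 0.02,  0.16, -0.  ]), 'w': 10.7, 't': 14.45} Ftank [ 0.8  0.2 -2.4]
8 rows: shift m [0.00044, 0.00088, -4e-05] turn deg [0.002, -0.0, 0.625]
8 rows: shift m [0.00044, 0.00088, -0.0] turn deg [0.0, -0.0, 0.625]
```

play_rows(
  increments=[
    [[0.00044,0.00088,0],[0,0,0.63]],
    [[0.00044,0.00088,0],[0,0,0.63]],
    [[0.00044,0.00088,0],[0,0,0.63]],
    [[0.00044,0.00088,0],[0,0,0.63]],
    [[0.00044,0.00088,0],[0,0,0.63]],
    [[0.00044,0.00088,0],[0,0,0.63]],
    [[0.00044,0.00088,0],[0,0,0.63]],
    [[0.00044,0.00088,0],[0,0,0.63]],
    [[0.00044,0.00088,0],[0,0,0.63]],
    [[0.00044,0.00088,0],[0,0,0.63]],
    [[0,0,0],[0,0,0]],
    [[0,0,0],[0,0,0]],
    [[0,0,0],[0,0,0]],
  ],
)

```text
t: 15.53
eef_pos: [0.5524, 0.1871, 0.0972]
tool_rot: [-0.707, 0.707, 0.004, -0.02]
contact_force: [-0.5, -0.6, -2.4]
gripper_width: 0.13
```

```bash
python3 - <<'E'
from h import *
from station import *
state(get_obs())
E
```

```text
tank frame: near [-91.    0.3  60.5] far [58.9  0.3 57. ] {'p': array([552.4, 187.1,  97.2]), 'yaw': np.float64(1.89), 'pitchup': np.float64(-1.3), 'roll': np.float64(-0.02), 'F': array([-0.5, -0.6, -2.4]), 'T': array([ 0.02, -0.07, -0.07]), 'w': 11.1, 't': 15.53} Ftank [-0.5 -0.6 -2.4]
```

play_rows(
  increments=[
    [[0,0.0005,0],[0,0,0]],
    [[0,0.0005,0],[0,0,0]],
    [[0,0.0005,0],[0,0,0]],
    [[0,0,0],[0,0,0]],
    [[0,0,0],[0,0,0]],
  ],
)

```text
t: 15.95
eef_pos: [0.5525, 0.187, 0.0957]
tool_rot: [-0.707, 0.707, 0.004, -0.02]
contact_force: [-0.2, 0.1, -2.3]
gripper_width: 0.129
```

play_rows(
  increments=[
    [[0,0.0005,0],[0,0,0]],
    [[0,0,0],[0,0,0]],
    [[0,0,0],[0,0,0]],
  ],
)

```text
t: 16.2
eef_pos: [0.5526, 0.1871, 0.0954]
tool_rot: [-0.707, 0.707, 0.004, -0.02]
contact_force: [-0.4, 0.2, -0.4]
gripper_width: 0.128
```

play_rows(
  increments=[
    [[0,0.0005,0],[0,0,0]],
    [[0,0,0],[0,0,0]],
    [[0,0,0],[0,0,0]],
  ],
)

```text
t: 16.45
eef_pos: [0.5527, 0.1871, 0.0952]
tool_rot: [-0.707, 0.707, 0.004, -0.019]
contact_force: [-0.3, -1.3, 3.2]
gripper_width: 0.128
```

```bash
python3 - <<'E'
from h import *
from station import *
state(get_obs())
E
```

```text
tank frame: near [-90.7   0.3  58.4] far [59.3  0.3 55. ] {'p': array([552.7, 187.1,  95.2]), 'yaw': np.float64(1.89), 'pitchup': np.float64(-1.27), 'roll': np.float64(-0.02), 'F': array([-0.3, -1.3,  3.2]), 'T': array([-0.16,  0.36,  0.02]), 'w': 10.9, 't': 16.45} Ftank [-0.4 -1.3  3.2]
```

play_rows(
  increments=[
    [[0.001,-2e-05,0],[0,0,0]],
    [[0.001,-2e-05,0],[0,0,0]],
    [[0.001,-2e-05,0],[0,0,0]],
    [[0.001,-2e-05,0],[0,0,0]],
    [[0,0,0],[0,0,0]],
    [[0,0,0],[0,0,0]],
  ],
)

```text
t: 16.95
eef_pos: [0.5553, 0.1875, 0.0948]
tool_rot: [-0.707, 0.707, 0.003, -0.021]
contact_force: [-3.6, -0.5, 5.6]
gripper_width: 0.131
```

play_rows(
  increments=[
    [[0.001,-2e-05,0],[0,0,0]],
    [[0.001,-2e-05,0],[0,0,0]],
    [[0,0,0],[0,0,0]],
    [[0,0,0],[0,0,0]],
  ],
)

```text
t: 17.28
eef_pos: [0.5574, 0.1877, 0.0948]
tool_rot: [-0.707, 0.707, 0.003, -0.021]
contact_force: [-3.9, -0.2, 5.7]
gripper_width: 0.128
```

```bash
python3 - <<'E'
from h import *
from station import *
state(get_obs())
E
```

```text
tank frame: near [-86.2   0.7  58.1] far [63.8  0.7 54.4] {'p': array([557.4, 187.7,  94.8]), 'yaw': np.float64(1.92), 'pitchup': np.float64(-1.42), 'roll': np.float64(-0.02), 'F': array([-3.9, -0.2,  5.7]), 'T': array([0.  , 1.36, 0.  ]), 'w': 11.0, 't': 17.28} Ftank [-4.  -0.1  5.7]
```

play_rows(
  increments=[
    [[0.001,-0.0003,0],[0,0,0]],
    [[0.001,-2e-05,-0.0002],[0,0,0]],
    [[0.001,-2e-05,0],[0,0,0]],
    [[0,0,0],[0,0,0]],
    [[0,0,0],[0,0,0]],
  ],
)

```text
t: 17.7
eef_pos: [0.5615, 0.1872, 0.0949]
tool_rot: [-0.707, 0.707, 0.004, -0.02]
contact_force: [-2.6, 0.1, 1.8]
gripper_width: 0.13
```

play_rows(
  increments=[
    [[0.001,-2e-05,0],[0,0,0]],
    [[0.001,-2e-05,0],[0,0,0]],
    [[0,0,0],[0,0,0]],
    [[0,0,0],[0,0,0]],
  ],
)

```text
t: 18.03
eef_pos: [0.5638, 0.1871, 0.095]
tool_rot: [-0.707, 0.707, 0.004, -0.019]
contact_force: [-2.0, 0.4, 1.1]
gripper_width: 0.13
```

```bash
python3 - <<'E'
from h import *
from station import *
state(get_obs())
E
```

```text
tank frame: near [-79.6  -0.1  58.2] far [70.3 -0.2 54.8] {'p': array([563.8, 187.1,  95. ]), 'yaw': np.float64(1.88), 'pitchup': np.float64(-1.27), 'roll': np.float64(-0.02), 'F': array([-2. ,  0.4,  1.1]), 'T': array([-0.01,  0.45,  0.  ]), 'w': 11.1, 't': 18.03} Ftank [-1.9  0.5  1.1]
```

Still sliding on the near step (centre about −4.7). Continue.

play_rows(
  increments=[
    [[0.001,-2e-05,0],[0,0,0]],
    [[0.001,-2e-05,0],[0,0,0]],
    [[0,0,0],[0,0,0]],
    [[0,0,0],[0,0,0]],
  ],
)

```text
t: 18.37
eef_pos: [0.5658, 0.1872, 0.095]
tool_rot: [-0.707, 0.707, 0.004, -0.019]
contact_force: [-0.5, 0.2, 0.3]
gripper_width: 0.129
```

play_rows(
  increments=[
    [[0.001,-2e-05,0],[0,0,0]],
    [[0.001,-2e-05,0],[0,0,0]],
    [[0,0,0],[0,0,0]],
    [[0,0,0],[0,0,0]],
  ],
)

```text
t: 18.7
eef_pos: [0.5677, 0.1873, 0.095]
tool_rot: [-0.707, 0.707, 0.004, -0.02]
contact_force: [0.6, -0.4, -1.6]
gripper_width: 0.132
```

```bash
python3 - <<'E'
from h import *
from station import *
state(get_obs())
E
```

```text
tank frame: near [-75.7   0.   58.2] far [74.2  0.  54.8] {'p': array([567.7, 187.3,  95. ]), 'yaw': np.float64(1.89), 'pitchup': np.float64(-1.28), 'roll': np.float64(-0.01), 'F': array([ 0.6, -0.4, -1.6]), 'T': array([-0.07,  0.21, -0.03]), 'w': 11.3, 't': 18.7} Ftank [ 0.6 -0.4 -1.6]
```

play_rows(
  increments=[
    [[0,0.0004,0],[0,0,0]],
    [[0,0,0],[0,0,0]],
    [[0,0,0],[0,0,0]],
  ],
)

```text
t: 18.95
eef_pos: [0.5679, 0.1873, 0.0949]
tool_rot: [-0.707, 0.707, 0.004, -0.019]
contact_force: [-0.0, 0.3, 1.1]
gripper_width: 0.125
```

```bash
python3 - <<'E'
from h import *
from station import *
state(get_obs())
E
```

```text
tank frame: near [-75.6   0.   58. ] far [74.4 -0.  54.7] {'p': array([567.9, 187.3,  94.9]), 'yaw': np.float64(1.88), 'pitchup': np.float64(-1.26), 'roll': np.float64(-0.02), 'F': array([-0. ,  0.3,  1.1]), 'T': array([-0.18,  0.26, -0.04]), 'w': 10.7, 't': 18.95} Ftank [-0.   0.3  1.1]
```

play_rows(
  increments=[
    [[0.001,-1e-05,0],[0,0,0]],
    [[0.001,-1e-05,0],[0,0,0]],
    [[0,0,0],[0,0,0]],
    [[0,0,0],[0,0,0]],
  ],
)

```text
t: 19.28
eef_pos: [0.569, 0.1875, 0.0946]
tool_rot: [-0.707, 0.707, 0.003, -0.02]
contact_force: [-3.6, -0.2, 4.3]
gripper_width: 0.132
```

play_rows(
  increments=[
    [[0.001,-1e-05,0],[0,0,0]],
    [[0.001,-1e-05,0],[0,0,0]],
    [[0,0,0],[0,0,0]],
    [[0,0,0],[0,0,0]],
  ],
)

```text
t: 19.62
eef_pos: [0.5716, 0.1877, 0.0946]
tool_rot: [-0.707, 0.707, 0.004, -0.02]
contact_force: [-2.8, -0.8, 4.1]
gripper_width: 0.127
```

```bash
python3 - <<'E'
from h import *
from station import *
state(get_obs())
E
```

```text
tank frame: near [-71.9   0.3  57.8] far [78.1  0.3 54.4] {'p': array([571.6, 187.7,  94.6]), 'yaw': np.float64(1.9), 'pitchup': np.float64(-1.29), 'roll': np.float64(0.0), 'F': array([-2.8, -0.8,  4.1]), 'T': array([ 0.02,  1.05, -0.02]), 'w': 10.9, 't': 19.62} Ftank [-2.8 -0.7  4.1]
```

play_rows(
  increments=[
    [[0.001,-0.0002,-0.0001],[0,0,0]],
    [[0.001,-1e-05,-0.0001],[0,0,0]],
    [[0,0,0],[0,0,0]],
    [[0,0,0],[0,0,0]],
  ],
)

```text
t: 19.95
eef_pos: [0.5739, 0.1873, 0.0947]
tool_rot: [-0.707, 0.707, 0.004, -0.019]
contact_force: [-2.6, 0.2, 1.6]
gripper_width: 0.13
```

play_rows(
  increments=[
    [[0.001,-1e-05,0],[0,0,0]],
    [[0.001,-1e-05,0],[0,0,0]],
    [[0,0,0],[0,0,0]],
    [[0,0,0],[0,0,0]],
  ],
)

```text
t: 20.28
eef_pos: [0.5758, 0.1873, 0.0946]
tool_rot: [-0.707, 0.707, 0.004, -0.02]
contact_force: [-1.6, -1.1, -0.2]
gripper_width: 0.126
```

```bash
python3 - <<'E'
from h import *
from station import *
state(get_obs())
E
```

```text
tank frame: near [-67.7  -0.3  57.8] far [82.2 -0.3 54.4] {'p': array([575.8, 187.3,  94.6]), 'yaw': np.float64(1.89), 'pitchup': np.float64(-1.28), 'roll': np.float64(-0.02), 'F': array([-1.6, -1.1, -0.2]), 'T': array([-0.01,  0.42, -0.02]), 'w': 10.8, 't': 20.28} Ftank [-1.6 -1.1 -0.2]
```

play_rows(
  increments=[
    [[0,0.0005,0],[0,0,0]],
    [[0,0,0],[0,0,0]],
    [[0,0,0],[0,0,0]],
  ],
)

```text
t: 20.53
eef_pos: [0.5758, 0.1873, 0.0945]
tool_rot: [-0.707, 0.707, 0.004, -0.019]
contact_force: [-0.3, -0.9, 3.6]
gripper_width: 0.129
```

play_rows(
  increments=[
    [[0.001,-1e-05,0],[0,0,0]],
    [[0.0005,-1e-05,0],[0,0,0]],
    [[0,0,0],[0,0,0]],
    [[0,0,0],[0,0,0]],
  ],
)

```text
t: 20.87
eef_pos: [0.5772, 0.1875, 0.094]
tool_rot: [-0.707, 0.707, 0.004, -0.02]
contact_force: [-0.8, 0.4, -0.6]
gripper_width: 0.129
```

```bash
python3 - <<'E'
from h import *
from station import *
state(get_obs())
E
```

```text
tank frame: near [-66.3  -0.1  57.2] far [83.7 -0.1 53.8] {'p': array([577.2, 187.5,  94. ]), 'yaw': np.float64(1.9), 'pitchup': np.float64(-1.28), 'roll': np.float64(-0.01), 'F': array([-0.8,  0.4, -0.6]), 'T': array([ 0.01, -0.08, -0.02]), 'w': 11.0, 't': 20.87} Ftank [-0.7  0.4 -0.6]
```

```bash
python3 - <<'E'
from h import *
from station import *
o=get_obs()
p,R=o["eef_pos"]*1000,rot(o["tool_rot"]).as_matrix()
rows(p,R,*target(-65.6,55.0,-0.6),6); rows(*target(-65.6,55.2,-.6),*target(-65.6,53.9,0),6)
E
```

```text
6 rows: shift m [4e-05, 0.00021, 2e-05] turn deg [0.001, -0.001, -0.113]
6 rows: shift m [-7e-05, 9e-05, 0.0] turn deg [0.0, -0.0, -0.1]
```

play_rows(
  increments=[
    [[5e-05,0.0002,0],[0,0,-0.113]],
    [[5e-05,0.0002,0],[0,0,-0.113]],
    [[5e-05,0.0002,0],[0,0,-0.113]],
    [[5e-05,0.0002,0],[0,0,-0.113]],
    [[5e-05,0.0002,0],[0,0,-0.113]],
    [[5e-05,0.0002,0],[0,0,-0.113]],
    [[0,0,0],[0,0,0]],
    [[0,0,0],[0,0,0]],
  ],
)

```text
t: 21.53
eef_pos: [0.5772, 0.1876, 0.0931]
tool_rot: [-0.707, 0.707, 0.008, -0.016]
contact_force: [-3.2, -0.4, 2.5]
gripper_width: 0.126
```

```bash
python3 - <<'E'
from h import *
from station import *
o=get_obs();state(o)
p,R=o["eef_pos"]*1000,rot(o["tool_rot"]).as_matrix()
rows(p,R,*target(-65.8,53.8,0),6)
E
```

```text
tank frame: near [-65.9  -0.1  55.4] far [84.1 -0.1 53.7] {'p': array([577.2, 187.6,  93.1]), 'yaw': np.float64(1.9), 'pitchup': np.float64(-0.63), 'roll': np.float64(-0.02), 'F': array([-3.2, -0.4,  2.5]), 'T': array([-0.04,  0.37, -0.03]), 'w': 10.8, 't': 21.53} Ftank [-3.2 -0.3  2.5]
6 rows: shift m [-5e-05, 0.00013, 1e-05] turn deg [0.003, -0.0, -0.104]
```

play_rows(
  increments=[
    [[-8e-05,0.00013,0],[0,0,-0.105]],
    [[-8e-05,0.00013,0],[0,0,-0.105]],
    [[-8e-05,0.00013,0],[0,0,-0.105]],
    [[-8e-05,0.00013,0],[0,0,-0.105]],
    [[-8e-05,0.0001,0],[0,0,-0.105]],
    [[-8e-05,0.0001,0],[0,0,-0.105]],
    [[0,0,0],[0,0,0]],
    [[0,0,0],[0,0,0]],
  ],
)

```text
t: 22.2
eef_pos: [0.5771, 0.1876, 0.0926]
tool_rot: [-0.707, 0.707, 0.012, -0.011]
contact_force: [-1.2, 0.3, 5.4]
gripper_width: 0.131
```

```bash
python3 - <<'E'
from h import *
from station import *
o=get_obs();state(o)
E
```

```text
tank frame: near [-65.5   0.   54. ] far [84.5 -0.  54.2] {'p': array([577.1, 187.6,  92.6]), 'yaw': np.float64(1.88), 'pitchup': np.float64(0.05), 'roll': np.float64(-0.0), 'F': array([-1.2,  0.3,  5.4]), 'T': array([-0.04,  0.47, -0.01]), 'w': 11.2, 't': 22.2} Ftank [-1.2  0.3  5.4]
```

play_rows(
  increments=[
    [[0.001,0,0],[0,0,0]],
    [[0.001,0,0],[0,0,0]],
    [[0.001,0,0],[0,0,0]],
    [[0,0,0],[0,0,0]],
    [[0,0,0],[0,0,0]],
  ],
)

```text
t: 22.62
eef_pos: [0.5775, 0.1876, 0.0925]
tool_rot: [-0.706, 0.708, 0.011, -0.013]
contact_force: [-9.8, -2.1, 12.9]
gripper_width: 0.133
```

play_rows(
  increments=[
    [[-0.001,0,0],[0,0,0]],
    [[-0.001,0,0],[0,0,0]],
    [[-0.001,0,0],[0,0,0]],
    [[-0.001,0,0],[0,0,0]],
    [[-0.001,0,0],[0,0,0]],
    [[-0.001,0,0],[0,0,0]],
    [[0,0,0],[0,0,0]],
    [[0,0,0],[0,0,0]],
  ],
)

```text
t: 23.28
eef_pos: [0.5752, 0.1874, 0.0928]
tool_rot: [0.707, -0.707, -0.013, 0.011]
contact_force: [4.9, -0.2, 2.0]
gripper_width: 0.132
```

```bash
python3 - <<'E'
from h import *
from station import *
o=get_obs();state(o)
E
```

```text
tank frame: near [-67.3  -0.1  54.1] far [82.7 -0.1 54.5] {'p': array([575.2, 187.4,  92.8]), 'yaw': np.float64(1.87), 'pitchup': np.float64(0.16), 'roll': np.float64(0.02), 'F': array([ 4.9, -0.2,  2. ]), 'T': array([ 0.04, -0.97,  0.03]), 'w': 11.3, 't': 23.28} Ftank [ 4.9 -0.4  2. ]
```

play_rows(
  increments=[
    [[0.001,0,0],[0,0,0]],
    [[0.001,0,0],[0,0,0]],
    [[0.0005,-0.0003,0],[0,0,0]],
    [[0,0,0],[0,0,0]],
    [[0,0,0],[0,0,0]],
  ],
)

```text
t: 23.7
eef_pos: [0.5754, 0.1874, 0.0926]
tool_rot: [-0.707, 0.707, 0.011, -0.012]
contact_force: [-0.4, -0.9, 5.9]
gripper_width: 0.13
```

play_rows(
  increments=[
    [[0,0,0],[0,0,0]],
    [[0,0,0],[0,0,0]],
    [[0,0,0],[0,0,0]],
    [[0,0,0],[0,0,0]],
    [[0,0,0],[0,0,0]],
    [[0,0,0],[0,0,0]],
    [[0,0,0],[0,0,0]],
    [[0,0,0],[0,0,0]],
  ],
  gripper=0.045,
)

```text
t: 24.37
eef_pos: [0.5762, 0.1874, 0.0925]
tool_rot: [-0.707, 0.707, 0.012, -0.012]
contact_force: [-0.3, -0.3, 0.0]
gripper_width: 0.525
```

```bash
python3 - <<'E'
from h import *
from station import *
o=get_obs();state(o)
E
```

```text
tank frame: near [-66.4  -0.1  54. ] far [83.6 -0.2 54. ] {'p': array([576.2, 187.4,  92.5]), 'yaw': np.float64(1.89), 'pitchup': np.float64(0.0), 'roll': np.float64(-0.02), 'F': array([-0.3, -0.3,  0. ]), 'T': array([ 0.02,  0.  , -0.06]), 'w': 44.8, 't': 24.37} Ftank [-0.3 -0.3  0. ]
```

Released with no force. Retract straight up and look.

play_rows(
  increments=[
    [[0,-0.005,0],[0,0,0]],
    [[0,-0.01,0],[0,0,0]],
    [[0,-0.015,0],[0,0,0]],
    [[0,-0.015,0],[0,0,0]],
    [[0,-0.015,0],[0,0,0]],
    [[0,-0.015,0],[0,0,0]],
    [[0,-0.015,0],[0,0,0]],
    [[0,-0.015,0],[0,0,0]],
    [[0,-0.015,0],[0,0,0]],
    [[0,-0.015,0.01],[0,0,0]],
    [[0,-0.015,0.01],[0,0,0]],
    [[0,0,0.01],[0,0,0]],
    [[0,0,0.01],[0,0,0]],
    [[0,0,0],[0,0,0]],
    [[0,0,0],[0,0,0]],
    [[0,0,0],[0,0,0]],
  ],
)

```text
t: 25.7
eef_pos: [0.5746, 0.2267, 0.2415]
tool_rot: [-0.706, 0.708, 0.011, -0.012]
contact_force: [0.2, -1.1, -0.3]
gripper_width: 0.525
```

```bash
python3 - <<'E'
from h import *
from station import *
o=get_obs(); c=read_camera("wrist"); w=dict(**c,eef_pos=o["eef_pos"],tool_rot=o["tool_rot"])
print(pose(o))
X=cloud(w,w); T=Ro.from_euler('z',TY,degrees=True).as_matrix()
L=(X*1000-[569.1,184.9,0])@T
m=(w["range_z"]>0)&(abs(L[...,2]-59)<7)&(abs(L[...,0]-1.5)<56)&(abs(L[...,1])<49)
P=L[m]
for it in range(3):
    A=np.c_[P[:,:2],np.ones(len(P))]; k=np.linalg.lstsq(A,P[:,2],rcond=None)[0]; r=P[:,2]-A@k; P=P[abs(r)<1.5]
print(len(P),"plate top plane",k,"slopes*75",k[:2]*75)
f=(w["range_z"]>0)&(abs(L[...,2]-80)<4)&(abs(L[...,0])>65)&(abs(L[...,0])<100)&(abs(L[...,1])<55)
print("frame z",np.median(L[f][:,2]), [np.median(L[f&(s*L[...,0]>0)][:,2]).round(2) for s in(-1,1)])
col=w["color"].astype(int); b=(col[...,2]>col[...,0]+50)&(abs(L[...,2]-121)<6)&(abs(L[...,0])<40)&(abs(L[...,1])<40)
print("handle",cv2.minAreaRect(L[b][:,:2].astype(np.float32)),np.median(L[b],0))
cv2.imwrite("pics/w8.png",c["color"][:,:,::-1])
E
```

```text
{'p': array([574.6, 226.7, 241.5]), 'yaw': np.float64(1.88), 'pitchup': np.float64(-0.09), 'roll': np.float64(-0.08), 'F': array([ 0.2, -1.1, -0.3]), 'T': array([-0.06,  0.01, -0.03]), 'w': 44.8, 't': 25.7}
9155 plate top plane [2.85060297e-04 9.65888556e-04 5.93371561e+01] slopes*75 [0.02137952 0.07244164]
frame z 80.38596638336784 [np.float64(80.34), np.float64(80.45)]
handle ((7.965529441833496, -0.16660308837890625), (54.548343658447266, 10.998713493347168), 89.597412109375) [  7.43208741   0.6441109  121.04119042]
```

View pics/w8.png

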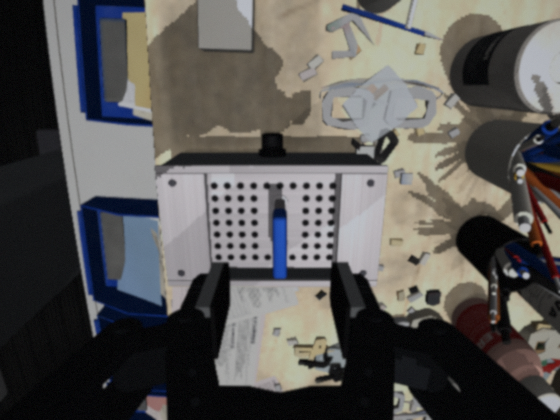

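Plate top reads 59.3 mm (frame 80.4, so it is on the ledges), tilt is under 0.1 mm, and both ends are under the lips. The gripper is clear, so I'm handing in.

```bash
python3 -c "
from station import *
print(hand_in())"
```

```text
the job is handed in; nothing more can be done
None
```

The strainer plate is seated in the tank, flat on its ledges with both ends under the lips, and I have handed the job in. It took about 26 s of the 72 s allowed.

**What I did:** I gripped the handle, tilted the plate about 14° and fed its low end under the near lip. I then laid the far end down inside and slid the plate away with light contact. The near end dropped off its hidden step with the plate centre at about tank x +8 to +9. I lowered the plate level, let go and backed straight up.

**Last checks:**
- **Captive:** a nudge each way moved the plate only about 2.3 mm before it stopped, which fits the 2 mm of slack in the seat.
- **Forces:** the highest wrist reading I saw was about 16 N, during that nudge, and it was near zero after release. I only saw readings between moves, so brief peaks inside a move were not recorded.
- **Height:** the plate's top reads 59.3 mm against a frame top of 80.4 mm; the expected values are 59 and 80.
- **Flatness:** the height difference across the plate is under 0.1 mm.

**Disagreements:**
- The wrist camera read about 1.4 mm too far along the direction the jaws open. I corrected for this by measuring the plate in the gripper.
- Closing the gripper dragged the plate about 2 mm on the worktop.

I never moved near the bottles, loupe or carton, but I did not measure their positions again at the end.

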